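# Set the filter changer of the seed-inspection light to its third click

### The job

Set the filter changer on the light unit, which counts from its home end: push its lever all the way home first, then push it out click by click and leave it resting in the third click from home, without ever running past the third. Only push with the fingertips or the outside of the fingers: do not pinch the lever, lift anything or shove the unit along the bench, and leave the other things on and around it where they are. Finish clear of everything.

Things in the scene. Friction and masses are not known exactly. Their poses are not given: they have to be found in the camera images.
- light_unit: low white light-source box, 160 (x) x 230 (y) x 70 mm high, about 3.5 kg, loose on the bench on rubber feet; origin under its centre, z up. On its flat top a dark strip with the lever's slot runs along y at x = -25 mm; knob and round light port on its -x side. A vial and a ring stand on the top some 75 mm to the +x side of the slot
- filter_lever (a joint): lever travel along the unit's +y, in m: 0 = home, at its stop; clicks 1 to 6 at 0.014, 0.028, 0.042, 0.056, 0.070, 0.084 (end stop). A sprung ball holds it in each; about 5 N pushes it out, the push eases to nothing halfway, then the lever jumps by itself into the next position and stays. Starts at click 1 or 2 (rarely balanced between them)
- lever_top (a point): centre of the top of the lever, 40 mm above the unit's top. The lever is an upright black tab, 20 mm wide across the slot, 8 mm thick along it, with a grey pad on each of its two faces (16 mm thick over both pads). Moves with the lever; axes as the unit's
- home_mark (a point): point on the unit's top (70 mm above its underside), on the slot, where the lever's middle stands when home; fixed to the unit, axes as the unit's. A long white line crosses the strip here and two screw heads (3 mm high) lie 34 mm beyond, towards -y; pairs of short white lines every 14 mm towards +y mark the six clicks
- home_pad: grey pad on the lever's face towards home (-y): 26 mm wide, 4 mm thick, 24 mm tall, from 10 to 34 mm above the unit's top; origin at its centre, 6 mm from the lever's middle. Push here to move the lever out
- out_pad: the same pad on the lever's other face (+y), 6 mm from the lever's middle. Push here to move the lever towards home
- seed_tray: open wooden tray, 120 x 170 x 30 mm high, three compartments with seeds; origin under its centre. Bystander
- vial: small closed glass vial, 24 mm across, 42 mm tall, standing on top of the light unit near its +x edge; origin under its centre. Bystander
- filter_mount: loose aluminium ring, 40 mm across, 9 mm high, lying on top of the light unit near its +x edge; origin under its centre. Bystander
- tweezers: steel tweezers, about 115 mm long, 8 mm high, lying on the bench on the unit's -x side. Bystander
- dish: shallow clear dish, 84 mm across, 16 mm high, on the bench on the unit's +x side; origin under its centre. Bystander
- jar: closed glass jar, 48 mm across, 65 mm tall, on the bench on the unit's +x side; origin under its centre. Bystander
- pen: grey pen, 12 mm thick, 142 mm long, lying on the bench beside the tray. Bystander

How it is judged (in metres and radians):
On the way, in this order (a step that is already met when the one before it is completed fails the run):
1. the lever is pushed home (value of joint filter_lever below 0.003 m), for 0.1 s.
2. the lever rests in the third click (value of joint filter_lever between 0.039 and 0.045 m), for 0.2 s.
At the end, for the whole second after the job is handed in: The lever rests at its third click, 42 mm (within 3 mm) from home, having been home (within 3 mm) first; the unit stands flat within 20 mm of where it was and the other things within 35 mm of where they were, vial and jar upright (all of step 2 and velocity of joint filter_lever between -0.005 and 0.005 m/s and distance of light_unit from where it was at the start of the episode below 0.02 m and angle between light_unit's own z axis and vertical below 0.05 rad and distance of each of seed_tray, vial, filter_mount, tweezers, dish, jar, pen from where it was at the start of the episode below 0.035 m and not (angle between vial's own z axis and vertical above 0.6 rad) and not (angle between jar's own z axis and vertical above 0.6 rad)); the robot touches nothing.
It fails at once if the lever runs past the third click (more than 50 mm from home) (value of joint filter_lever above 0.05 m).
It fails at once if the lever is pinched (both its pads pressed by the fingers at once) (contact force between the fingers and home_pad above 1 N and contact force between the fingers and out_pad above 1 N).
It fails at once if the light unit is lifted by 15 mm, or shoved by more than 20 mm (height (world z) of light_unit above 0.015 m or distance of light_unit from where it was at the start of the episode above 0.02 m).
It fails at once if another thing is moved or lifted by more than 35 mm, or the vial or jar is knocked over (distance of any of seed_tray, vial, filter_mount, tweezers, dish, jar, pen from where it was at the start of the episode above 0.035 m or angle between any of vial, jar's own z axis and vertical above 0.6 rad).
It also fails if it takes over 64 s, if anything falls off the work surface, if the arm or the gripper's body presses on something with over 40 N, if the wrist force passes 120 N, or if a joint passes its speed limit or range.

### The arm

A 6-joint arm with a two-finger parallel gripper is mounted at the origin on the work surface. World frame = base frame: x ahead of the robot, y to its left, z up, the work surface at z = 0. Lengths are in mm, angles in rad, forces in N, time in s.
With the tool pointing down it reaches from about 350 to 975 mm from the base axis. Payload 7.1 kg.
Tool frame: the origin (TCP) lies between the finger pads; the fingertips stand 14 mm ahead of it and the grasp point (between the pads) lies 5 mm behind it; z points along the fingers, y is the direction in which the jaws open and shut (so a half turn about z gives the same grasp; the last joint's range is limited). The gripper opens to 88 mm and grips with 3 to 60 N. Pads are 20 mm wide; open, the fingers measure 115 mm over their backs; the gripper's body (75 mm by 178 mm) begins 61 mm behind the grasp point.
Start: joints at [-1.248, 0.423, 1.63, -0, 1.089, -0.019], TCP at [209.507, -588.822, 236.675] pointing down, gripper open.
Joint ranges: [-3, 3], [-0.9, 2.11], [0.09, 2.58], [-1.31, 4.45], [0.11, 2.69], [-2.54, 2.54]. Speed limits (rad/s): [2.39, 2.39, 3.01, 3.14, 3.14, 3.14].

### API

Orientations are given as a rotation vector (axis times angle).
In Python, from workcell import get_obs, get_image, calibration, close_job, regions_of, place_of gives the robot as it stands.
- The arm moves only by the tool move_arm, never from a script. Its argument "deltas" is a list of rows, each a list of 5 numbers: the closure in counts, from 0 (fully open) to 255 (shut), then the shift along the tool's x, y, z in m, then the turn about the tool's z in rad. In form: [[grip, x, y, z, roll], ...]. A call has 1 to 5 rows; each row is the pose to reach, as a shift and turn from the pose commanded when the call began, along the tool's axes at that moment; what a row does not reach only later rows make up. A row lasts 1/12 s, in which the tool goes at most 41.7 mm and 7.16 degrees, less where a joint would pass 70% of its speed; a pose out of reach is approached as far as the arm can. A call with a gripper value outside its range is refused whole. The fingers move at their own pace and stop on an object; the grip force is fixed at half the most. Time passes only in rows, so rows that repeat a pose let the fingers close. It gives the time, the measured TCP pose, the force and the opening at its end, in the units of the state.
- get_obs(): the state, without advancing time (a new reading comes with each control period).
- get_image(name): name is "scene" or "top"; returns the picture (384x512x3 uint8, blue, green, red); there is no depth.
- calibration(name): a dict with "intrinsics" (3x3 intrinsics, pixels), "world_to_cam" (4x4, takes a point from world to camera coordinates). Camera axes: x right, y down, z forward; pixel columns grow to the right and rows downward; lengths in mm; the calibration is good to about 2 mm. A picture is of the moment at which its call begins. calibration takes no time and is no camera call.
- close_job(): hands the job in, once; it reports no verdict.
Trained networks look in the newest picture that a camera, given by its name, has taken for a name from the list of things; names that differ only in an ending like _2 or _b are one class to them, and where a whole thing is asked for, a point or a joint stands for the part that bears it (a point fixed in the world has none). Each returns a list of dicts, best first, with "conf" (0 to 1); they miss things now and then, are a little off and sometimes report something else, mostly with a low value. They report only what shows in the picture. A call takes as long as a camera call.
- regions_of(camera, name): "region" (384x512 bool, what is visible of it).
- place_of(camera, name): "location" ([x, y, z] in mm, in world coordinates, good to about 4 mm: a listed point, or the origin of a listed thing).
The state is a dict: "t": time; "qpos": joint angles; "qvel": joint speeds; "joint_torque": joint torques, N m; "ee_pos": TCP position; "orientation": TCP orientation; "ft_force": force on the tool from outside, world axes, zero at the start; "moment": the same for the moment, N m; "width": finger opening in mm.
Only numpy, scipy, OpenCV 4.12 (cv2) and the standard library are available. Lean on these libraries where they do the work, as an engineer would, in place of code of your own. Each camera call takes 0.05 s, during which the arm holds its last target.

## Working session

There is one attempt and no reset: what is moved stays moved. The work goes in short steps, Python scripts to look and compute and a tool call to move; the robot and the scene stay as the last step left them, time stands still between calls to the robot, and variables do not carry over. Pictures are saved under pics/ and viewed, and the job is handed in when it is done.

Besides the shell and the picture viewer there is one more tool, called after "Call:" as name([rows], argument=value, ...), one row to a line, values as JSON. move_arm: Moves the arm, as the interface text tells. Its arguments: {"type":"object","properties":{"deltas":{"type":"array","items":{"type":"array","items":{"type":"number"}}}},"required":["deltas"]}

```bash
ls; mkdir -p pics; python3 - <<'E'
from workcell import *
import cv2
o=get_obs();print({k:o[k] for k in('t','ee_pos','orientation','ft_force','width')})
for c in('scene','top'):
    cv2.imwrite(f'pics/{c}0.png',get_image(c))
    for n in('light_unit','lever_top','home_mark','home_pad','out_pad','vial','filter_mount'):
        r=place_of(c,n);print(c,n,[(round(x['conf'],2),[round(float(v),1) for v in x['location']]) for x in r[:2]])
print(get_obs()['t'])
E
```

```text
pics
{'t': 0.0, 'ee_pos': array([ 209.34304814, -588.32741717,  235.91236068]), 'orientation': array([-3.09433685e+00, -5.34069142e-01,  3.86792423e-04]), 'ft_force': array([ 0.15476001, -0.29536609, -0.15515227]), 'width': 87.7944882437128}
scene light_unit [(0.74, [525.3, 209.0, -3.6])]
scene lever_top [(0.61, [497.9, 199.7, 108.8])]
scene home_mark [(0.95, [484.9, 175.6, 68.7])]
scene home_pad []
scene out_pad [(0.42, [498.1, 205.3, 89.5])]
scene vial [(0.75, [546.4, 133.5, 70.3])]
scene filter_mount [(0.73, [600.1, 262.0, 71.2]), (0.15, [632.1, 117.3, 1.7])]
top light_unit [(0.67, [527.0, 209.1, -1.8])]
top lever_top [(0.64, [498.2, 200.7, 109.0]), (0.17, [498.2, 196.5, 90.0])]
top home_mark [(0.93, [487.0, 176.0, 70.6])]
top home_pad [(0.47, [497.8, 196.4, 90.2])]
top out_pad [(0.38, [498.2, 205.5, 94.2])]
top vial [(0.61, [548.1, 133.4, 66.6])]
top filter_mount [(0.48, [597.5, 262.0, 73.3])]
0.8
```

View pics/scene0.png

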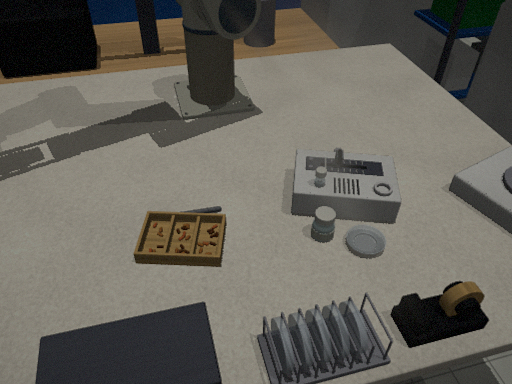

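View pics/top0.png

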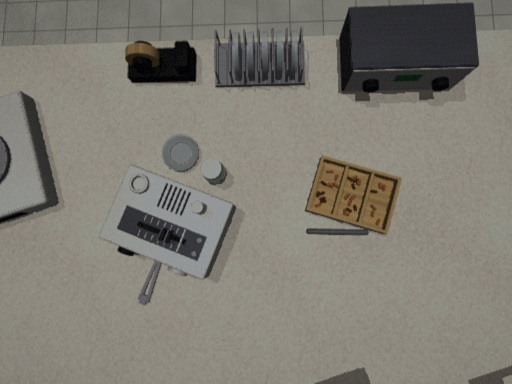

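```bash
cat > h.py <<'E'
from workcell import *
import cv2,numpy as np
def proj(c,P):
    k=calibration(c);P=np.atleast_2d(np.asarray(P,float));T=np.array(k['world_to_cam'])
    q=(T[:3,:3]@P.T).T+T[:3,3];q=(np.array(k['intrinsics'])@q.T).T
    return q[:,:2]/q[:,2:]
def back(c,uv,z):
    k=calibration(c);T=np.array(k['world_to_cam']);R=T[:3,:3];C=-R.T@T[:3,3]
    uv=np.atleast_2d(np.asarray(uv,float));d=(R.T@np.linalg.inv(np.array(k['intrinsics']))@np.c_[uv,np.ones(len(uv))].T).T
    return C+d*((z-C[2])/d[:,2])[:,None]
def crop(c,f,x0,y0,x1,y1,s,im=None):
    im=get_image(c) if im is None else im
    cv2.imwrite(f,cv2.resize(im[y0:y1,x0:x1],None,fx=s,fy=s,interpolation=cv2.INTER_CUBIC))
E
python3 - <<'E'
from h import *
im=get_image('top')
m=regions_of('top','light_unit')[0]['region']
print(m.sum(),cv2.minAreaRect(np.argwhere(m)[:,::-1].astype(np.float32)))
crop('top','pics/top1.png',90,150,250,310,5,im) if 0 else crop('top','pics/top1.png',95,160,245,280,5,im)
crop('scene','pics/sc1.png',285,140,405,230,6)
E
```

```text
9297 ((165.9498291015625, 223.28292846679688), (118.69783020019531, 86.6402359008789), 20.67442512512207)
```

View pics/top1.png

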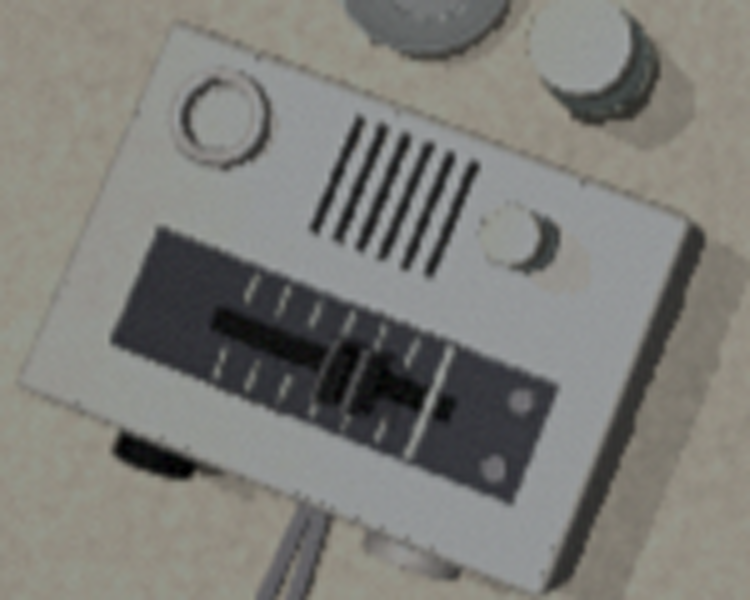

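View pics/sc1.png

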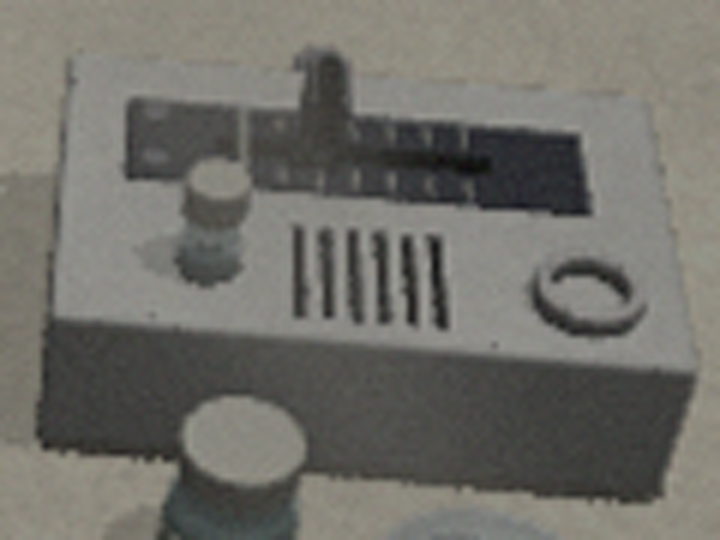

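```bash
python3 - <<'E'
from h import *
f=lambda p:np.array(p)/5+np.array([95,160])
# top face corners: (unit coords) 
B=back('top',f([[178,22],[20,382],[545,593],[692,222]]),70)
print(B.round(1)); 
# unit +y: towards left in pic; +x: up
d=(B[0]+B[1]-B[2]-B[3])[:2];e=(B[0]+B[3]-B[1]-B[2])[:2]
print(np.linalg.norm(d)/2,np.linalg.norm(e)/2,'yaw from y',np.arctan2(-d[0],d[1]),'yaw from x',np.arctan2(e[1],e[0]),B.mean(0))
H=back('top',f([[452,348],[408,460]]),70);print('home',H.round(1),H.mean(0).round(1))
print('strip',back('top',f([[158,228],[112,342],[515,503],[557,383]]),70).round(1))
print('ticks6',back('top',f([[250,290],[217,362]]),70).mean(0).round(1))
yaw=np.arctan2(-d[0],d[1]);uy=np.array([-np.sin(yaw),np.cos(yaw)])
print('lever',(np.array([498,200.2])-H.mean(0)[:2])@uy)
S=lambda p:np.array(p)/6+np.array([285,140])
print('scene home',back('scene',S([[243,105],[243,190]]),70).round(1),'levertop',back('scene',S([[325,58]]),110).round(1))
E
```

```text
[[639.9 280.2  70. ]
 [495.4 338.8  70. ]
 [412.5 127.7  70. ]
 [555.5  70.6  70. ]]
226.37880706033096 155.01038087796763 yaw from y -0.37846663562713473 yaw from x -0.3827389765828724 [525.8400459  204.31610165  70.        ]
home [[507.  165.6  70. ]
 [463.6 182.2  70. ]] [485.3 173.9  70. ]
strip [[556.1 285.3  70. ]
 [510.8 302.2  70. ]
 [446.8 139.8  70. ]
 [492.9 123.8  70. ]]
ticks6 [516.7 253.3  70. ]
lever 29.121983135259914
scene home [[462.3 184.7  70. ]
 [511.6 165.   70. ]] levertop [[490.5 201.3 110. ]]
```

```bash
cat >> h.py <<'E'
from scipy.spatial.transform import Rotation as Rr
HM=np.array([485.5,175.0,70.0]);YAW=-0.38
UY=np.array([-np.sin(YAW),np.cos(YAW),0]);UX=np.array([np.cos(YAW),np.sin(YAW),0])
def st():
    o=get_obs();R=Rr.from_rotvec(o['orientation']).as_matrix();p=o['ee_pos'];d=p-HM
    print('t',round(o['t'],2),'ee',p.round(1),'unit x,y,z from home',(d@UX).round(1),(d@UY).round(1),d[2].round(1),'F unit',(o['ft_force']@UX).round(1),(o['ft_force']@UY).round(1),o['ft_force'][2].round(1),'w',round(o['width'],1),'q6',o['qpos'][5].round(2))
    return o,R,p
def goto(ux,uy,z,xang=np.pi/2+YAW):
    o,R,p=st();t=HM+ux*UX+uy*UY;t[2]=z
    a=np.arctan2(R[1,0],R[0,0]);r=-((xang-a+np.pi)%(2*np.pi)-np.pi)
    print('delta tool mm',(R.T@(t-p)).round(1),'roll',round(r,3),'dist',np.linalg.norm(t-p).round(0))
E
python3 -c "
from h import *
goto(0,68,200)"
```

```text
t 0.95 ee [ 209.5 -588.8  236.7] unit x,y,z from home 27.0 -811.7 166.7 F unit 0.3 0.5 0.1 w 87.9 q6 -0.02
delta tool mm [ 561.  -678.2   36.7] roll -0.849 dist 881.0
```

Call:
move_arm([
  [255,0.025,-0.031,0,-0.12],
  [255,0.05,-0.062,0,-0.24],
  [255,0.075,-0.092,0,-0.36],
  [255,0.1,-0.123,0,-0.48],
  [255,0.125,-0.154,0,-0.6],
])

```text
t: 1.37
ee_pos: [275.9, -400.2, 236.7]
orientation: [2.796, 1.433, 0.0]
ft_force: [0.9, 0.6, -0.4]
width: 57.5
```

```bash
python3 -c "
from h import *
goto(0,68,200)"
```

```text
t 1.37 ee [ 275.9 -400.2  236.7] unit x,y,z from home 18.7 -611.9 166.7 F unit 0.6 0.9 -0.4 w 57.5 q6 -0.37
delta tool mm [ 655.3 -182.2   36.7] roll -0.244 dist 681.0
```

Call:
move_arm([
  [255,0.038,-0.0105,0,-0.12],
  [255,0.076,-0.021,0,-0.244],
  [255,0.114,-0.0315,0,-0.244],
  [255,0.152,-0.042,0,-0.244],
  [255,0.19,-0.053,0,-0.244],
])

```text
t: 1.78
ee_pos: [344.9, -215.4, 237.0]
orientation: [2.605, 1.754, 0.001]
ft_force: [0.4, -0.2, -0.1]
width: 24.8
```

```bash
python3 -c "
from h import *
goto(0,68,200)"
```

```text
t 1.78 ee [ 344.9 -215.4  237. ] unit x,y,z from home 14.3 -414.7 167.0 F unit 0.4 -0.0 -0.1 w 24.8 q6 -0.2
delta tool mm [482.6 -17.   36.9] roll -0.005 dist 484.0
```

Call:
move_arm([
  [255,0.04,-0.002,0,0],
  [255,0.08,-0.004,0,0],
  [255,0.12,-0.007,0,-0.005],
  [255,0.16,-0.01,0,-0.005],
  [255,0.2,-0.014,0,-0.005],
])

```text
t: 2.2
ee_pos: [407.2, -24.5, 237.1]
orientation: [2.6, 1.761, 0.001]
ft_force: [0.1, -1.3, 0.5]
width: 0.4
```

Call:
move_arm([
  [255,0.04,0,0,0],
  [255,0.08,0,0,0],
  [255,0.12,0,0,0],
  [255,0.16,0,0,0],
  [255,0.2,0,0,0],
])

```text
t: 2.62
ee_pos: [481.3, 161.6, 236.9]
orientation: [2.6, 1.762, 0.001]
ft_force: [1.1, -0.3, 0.0]
width: 0.6
```

```bash
python3 -c "
from h import *
goto(0,70,200)"
```

```text
t 2.62 ee [481.3 161.6 236.9] unit x,y,z from home 1.1 -14.0 166.9 F unit 1.1 0.2 0.0 w 0.6 q6 0.68
delta tool mm [84.  -1.  36.9] roll 0.001 dist 92.0
```

Call:
move_arm([
  [255,0.04,0,0,0],
  [255,0.083,-0.001,0,0],
  [255,0.083,-0.001,0.04,0],
  [255,0.083,-0.001,0.08,0],
  [255,0.083,-0.001,0.087,0],
])

```text
t: 3.03
ee_pos: [507.3, 236.2, 144.3]
orientation: [-2.598, -1.763, 0.014]
ft_force: [-1.3, -1.8, -0.6]
width: 1.0
```

```bash
python3 -c "
from h import *
goto(0,70,100)
crop('scene','pics/sc2.png',270,100,420,220,5)
crop('top','pics/top2.png',95,160,245,280,5)"
```

```text
t 3.03 ee [507.3 236.2 144.3] unit x,y,z from home -2.4 64.9 74.3 F unit -0.6 -2.1 -0.6 w 1.0 q6 0.79
delta tool mm [ 5.4  2.7 44.3] roll 0.002 dist 45.0
```

View pics/sc2.png

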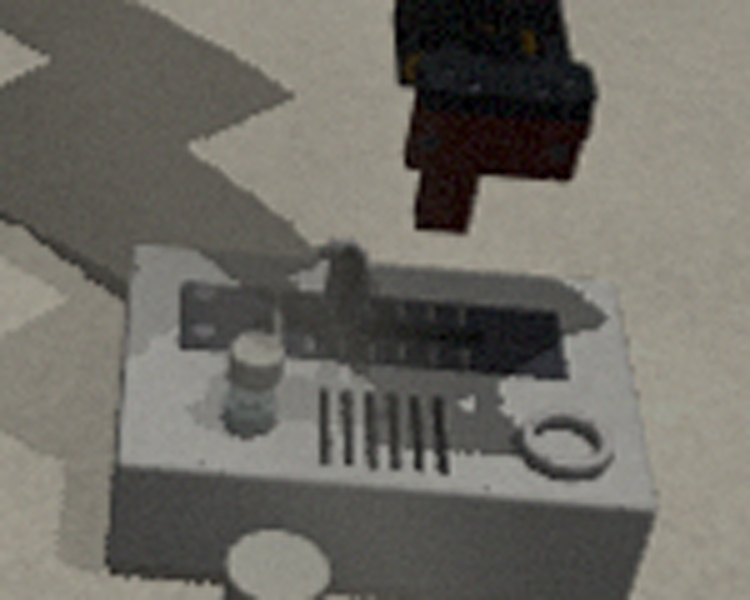

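View pics/top2.png

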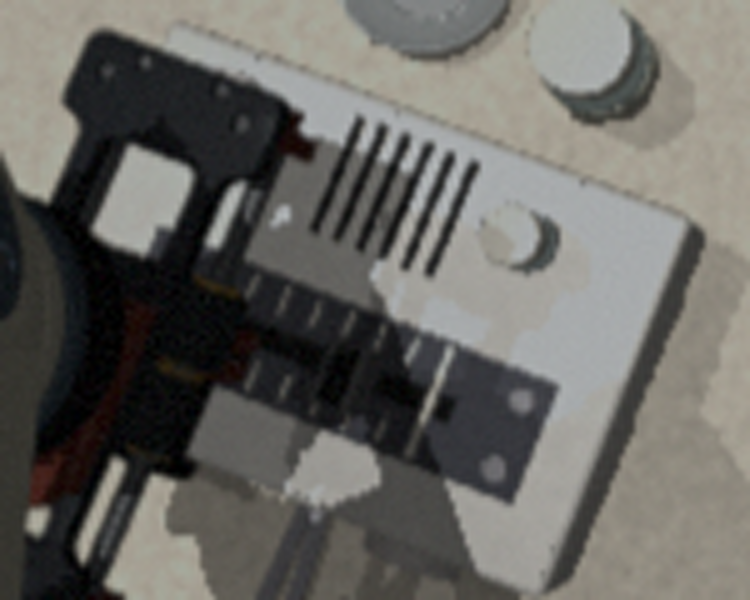

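The fingers (scene crop ~(445,230)) hang above the slot on the +y side of the lever (~(348,250)); the lever is untouched at click 2. Now I'll lower.

Call:
move_arm([
  [255,0.003,0.001,0.015,0],
  [255,0.003,0.001,0.03,0],
  [255,0.003,0.001,0.045,0],
  [255,0.003,0.001,0.05,0],
  [255,0.003,0.001,0.05,0],
])

```text
t: 3.55
ee_pos: [513.3, 238.9, 100.7]
orientation: [2.602, 1.761, 0.001]
ft_force: [-0.6, -0.2, 0.1]
width: 0.6
```

```bash
python3 -c "
from h import *
goto(0,50,99)"
```

```text
t 3.55 ee [513.3 238.9 100.7] unit x,y,z from home 2.1 69.7 30.7 F unit -0.5 -0.5 0.1 w 0.6 q6 0.8
delta tool mm [-19.7  -2.1   1.7] roll -0.001 dist 20.0
```

Call:
move_arm([
  [255,-0.008,-0.002,0,0],
  [255,-0.016,-0.002,0,0],
  [255,-0.02,-0.002,0,0],
  [255,-0.023,-0.002,0,0],
  [255,-0.026,-0.002,0,0],
])

```text
t: 3.97
ee_pos: [501.8, 216.2, 100.8]
orientation: [-2.601, -1.76, -0.004]
ft_force: [0.2, 3.6, 1.5]
width: 0.6
```

Call:
move_arm([
  [255,-0.002,0,0,0],
  [255,-0.004,0,0,0],
])

```text
t: 4.13
ee_pos: [500.2, 211.9, 100.2]
orientation: [2.601, 1.762, 0.002]
ft_force: [0.8, 0.8, -0.1]
width: 0.6
```

```bash
python3 -c "
from h import *
goto(0,20,99)"
```

```text
t 4.13 ee [500.2 211.9 100.2] unit x,y,z from home -0.1 39.7 30.2 F unit 0.4 1.0 -0.1 w 0.6 q6 0.76
delta tool mm [-19.7   0.1   1.2] roll 0.0 dist 20.0
```

Call:
move_arm([
  [255,-0.003,0,0,0],
  [255,-0.006,0,0,0],
  [255,-0.008,0,0,0],
  [255,-0.01,0,0,0],
  [255,-0.011,0,0,0],
])

```text
t: 4.55
ee_pos: [495.6, 201.6, 99.7]
orientation: [2.601, 1.762, -0.0]
ft_force: [0.1, 2.5, 1.1]
width: 0.7
```

Call:
move_arm([
  [255,-0.002,0,0,0],
  [255,-0.004,0,0,0],
  [255,-0.005,0,0,0],
  [255,-0.005,0,0,0],
])

```text
t: 4.88
ee_pos: [493.4, 196.7, 99.5]
orientation: [2.601, 1.762, -0.002]
ft_force: [-0.3, 1.1, 0.2]
width: 0.8
```

```bash
python3 -c "
from h import *
goto(0,20,99)
crop('scene','pics/sc3.png',270,100,420,220,5)
crop('top','pics/top3.png',95,160,245,280,5)
for c in('scene','top'):
  for n in ('lever_top','home_pad','home_mark'):
    for r in place_of(c,n)[:1]: print(c,n,r['conf'],r['location'],(r['location']-HM)@UY,(r['location']-HM)@UX)
"
```

```text
t 4.88 ee [493.4 196.7  99.5] unit x,y,z from home -0.7 23.1 29.5 F unit -0.6 0.9 0.2 w 0.8 q6 0.74
delta tool mm [-3.1  0.7  0.5] roll -0.0 dist 3.0
scene lever_top 0.39 [486.8, 174.6, 110.3] 0.11073075600627233 1.355632214014669
scene home_pad 0.56 [484.8, 173.1, 97.3] -2.0241071361844583 0.054683646981122526
scene home_mark 0.88 [485.4, 173.9, 68.4] -1.0586231460754627 0.3151460527966067
top lever_top 0.7 [489.2, 173.7, 109.7] 0.16514171057855792 3.918255761869959
top home_pad 0.69 [578.7, -176.8, -1.5] -292.1344310465263 217.04136517521812
top home_mark 0.89 [489.9, 174.1, 71.4] 0.7962518933982508 4.41995281900831
```

View pics/sc3.png

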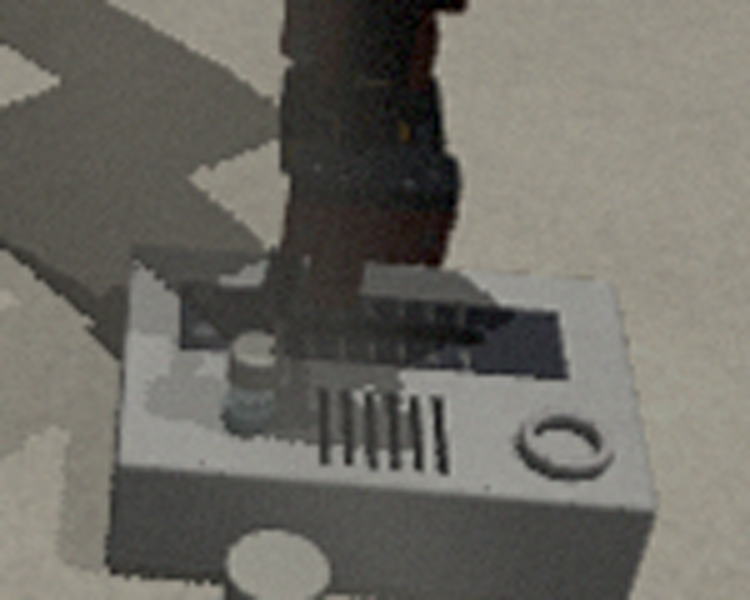

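View pics/top3.png

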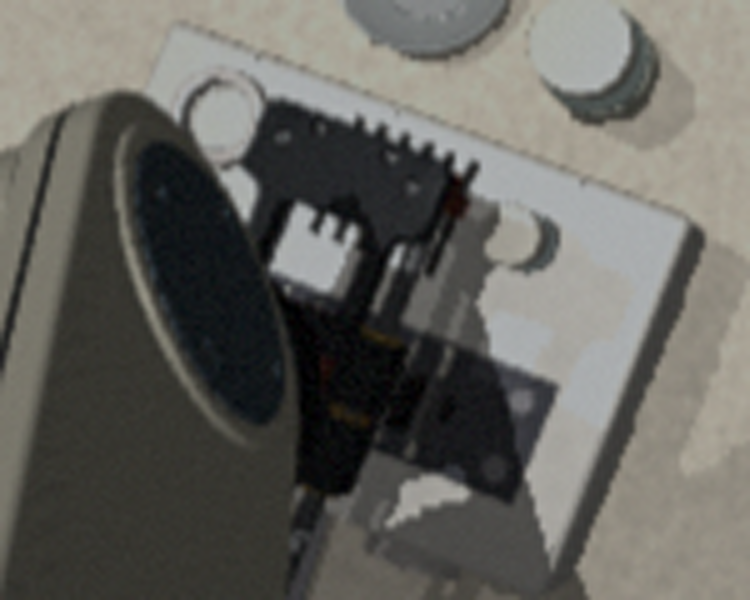

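The lever appears to be at the long home line in both views. I'll confirm by pushing gently to feel the stop.

Call:
move_arm([
  [255,-0.002,0,0,0],
  [255,-0.0035,0,0,0],
  [255,-0.005,0,0,0],
  [255,-0.005,0,0,0],
])

```text
t: 5.62
ee_pos: [492.6, 193.8, 99.8]
orientation: [-2.601, -1.76, -0.004]
ft_force: [1.6, 9.3, -3.7]
width: 0.3
```

```bash
python3 -c "
from h import *
goto(0,17,99)"
```

```text
t 5.62 ee [492.6 193.8  99.8] unit x,y,z from home -0.4 20.1 29.8 F unit -2.0 9.3 -3.7 w 0.3 q6 0.73
delta tool mm [-3.1  0.4  0.8] roll -0.001 dist 3.0
```

Call:
move_arm([
  [255,0.012,0,0,0],
  [255,0.014,0,-0.02,0],
  [255,0.014,0,-0.055,0],
  [255,0.0,0,-0.06,0],
  [255,-0.025,0,-0.06,0],
])

```text
t: 6.03
ee_pos: [485.6, 171.1, 162.3]
orientation: [2.597, 1.764, 0.01]
ft_force: [0.1, -0.2, 0.3]
width: 0.4
```

Call:
move_arm([
  [255,-0.02,0,0,0],
  [255,-0.037,0,0,0],
  [255,-0.037,0,0,0],
])

```text
t: 6.28
ee_pos: [467.3, 132.9, 159.5]
orientation: [-2.602, -1.76, 0.003]
ft_force: [-0.4, -0.4, -1.0]
width: 0.5
```

```bash
python3 -c "
from h import *
goto(0,-40,99)
crop('scene','pics/sc4.png',270,100,420,220,5)
crop('top','pics/top4.png',95,160,245,280,5)
for c in('scene','top'):
  for n in ('lever_top','out_pad','home_mark','light_unit'):
    for r in place_of(c,n)[:1]: print(c,n,r['conf'],r['location'],(r['location']-HM)@UY,(r['location']-HM)@UX)
"
```

```text
t 6.28 ee [467.3 132.9 159.5] unit x,y,z from home -1.3 -45.8 89.5 F unit -0.2 -0.5 -1.0 w 0.5 q6 0.63
delta tool mm [ 5.9  1.3 60.5] roll -0.001 dist 61.0
scene lever_top 0.46 [487.6, 171.1, 111.5] -2.842859092981123 3.396785565421327
scene out_pad 0.42 [485.0, 177.1, 90.3] 1.764735500004175 -1.2432653035555166
scene home_mark 0.67 [484.0, 173.8, 67.9] -1.6707782668112758 -0.9478923900691905
scene light_unit 0.56 [524.1, 213.8, -2.5] 50.349717979709744 21.454740720029587
top home_mark 0.68 [485.0, 175.9, 67.9] 0.6503379373123731 -0.7981607402599417
top light_unit 0.86 [523.9, 209.9, -1.7] 46.65374180707874 22.715597623624877
```

View pics/sc4.png

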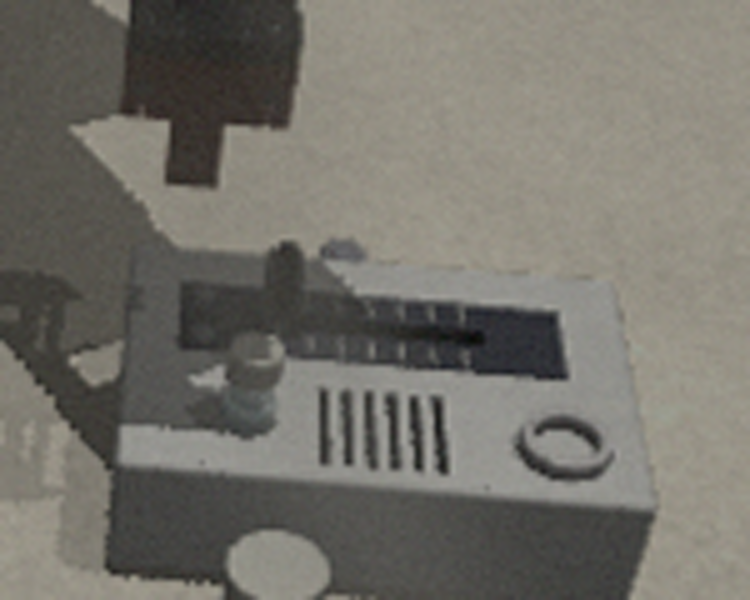

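View pics/top4.png

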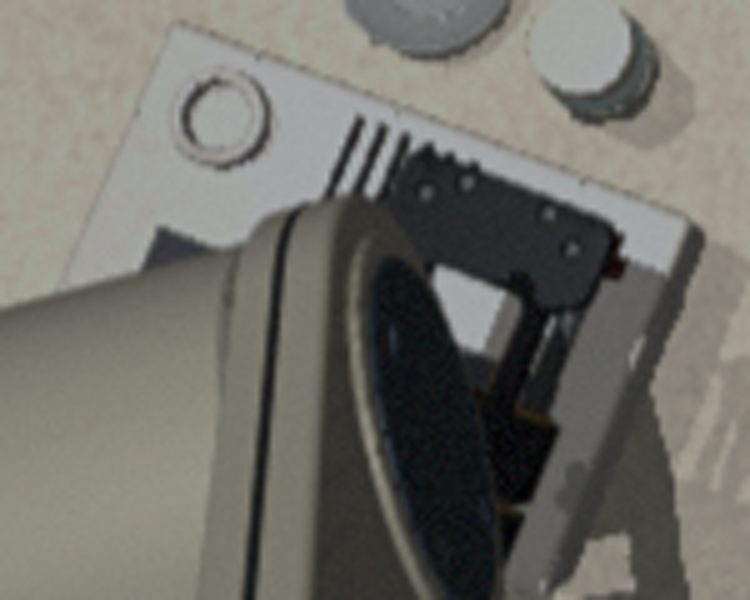

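Lever stands at home (scene crop top at ~(288,250), on the long line); unit, vial and ring are unmoved. I'll lower on the home side.

Call:
move_arm([
  [255,0.003,0.001,0.015,0],
  [255,0.003,0.001,0.03,0],
  [255,0.003,0.001,0.045,0],
  [255,0.003,0.001,0.058,0],
  [255,0.003,0.001,0.058,0],
])

```text
t: 7.2
ee_pos: [469.6, 137.2, 99.6]
orientation: [-2.6, -1.761, 0.006]
ft_force: [-0.1, -0.6, 0.1]
width: 0.1
```

```bash
python3 -c "
from h import *
goto(0,-22,99)"
```

```text
t 7.2 ee [469.6 137.2  99.6] unit x,y,z from home -0.7 -41.0 29.6 F unit 0.2 -0.6 0.1 w 0.1 q6 0.64
delta tool mm [19.   0.7  0.6] roll 0.0 dist 19.0
```

Call:
move_arm([
  [255,0.008,0,0,0],
  [255,0.016,0,0,0],
  [255,0.02,0,0,0],
  [255,0.022,0,0,0],
  [255,0.022,0,0,0],
])

```text
t: 7.62
ee_pos: [480.0, 158.4, 102.4]
orientation: [2.599, 1.763, 0.002]
ft_force: [0.1, -2.5, 0.5]
width: 0.4
```

Call:
move_arm([
  [255,0.001,0,0,0],
  [255,0.0015,0,0,0],
  [255,0.0015,0,0,0],
])

```text
t: 7.87
ee_pos: [479.9, 159.0, 102.1]
orientation: [2.601, 1.762, 0.0]
ft_force: [-0.2, -4.4, 2.4]
width: 0.4
```

Call:
move_arm([
  [255,0.001,0,0,0],
  [255,0.0015,0,0,0],
  [255,0.0015,0,0,0],
])

```text
t: 8.12
ee_pos: [480.4, 160.8, 101.8]
orientation: [-2.601, -1.762, -0.0]
ft_force: [-0.8, -1.9, 1.2]
width: 0.5
```

```bash
python3 -c "
from h import *
goto(0,-22,99)"
```

```text
t 8.12 ee [480.4 160.8 101.8] unit x,y,z from home 0.5 -15.1 31.8 F unit -0.1 -2.1 1.2 w 0.5 q6 0.68
delta tool mm [-6.9 -0.5  2.8] roll -0.0 dist 7.0
```

Call:
move_arm([
  [255,0.001,0,0.0005,0],
  [255,0.0015,0,0.001,0],
  [255,0.0015,0,0.001,0],
])

```text
t: 8.37
ee_pos: [480.9, 162.3, 100.5]
orientation: [-2.601, -1.762, -0.0]
ft_force: [-0.4, -1.0, 0.4]
width: 0.5
```

Call:
move_arm([
  [255,0.001,0,0.0005,0],
  [255,0.0015,0,0.001,0],
  [255,0.0015,0,0.001,0],
])

```text
t: 8.62
ee_pos: [481.6, 163.7, 99.5]
orientation: [-2.601, -1.762, -0.001]
ft_force: [0.0, 0.1, 0.6]
width: 0.3
```

```bash
python3 -c "
from h import *
goto(0,-22,99)
crop('scene','pics/sc5.png',270,100,420,220,5)"
```

```text
t 8.62 ee [481.6 163.7  99.5] unit x,y,z from home 0.5 -11.9 29.5 F unit -0.0 0.1 0.6 w 0.3 q6 0.68
delta tool mm [-10.1  -0.5   0.5] roll -0.0 dist 10.0
```

View pics/sc5.png

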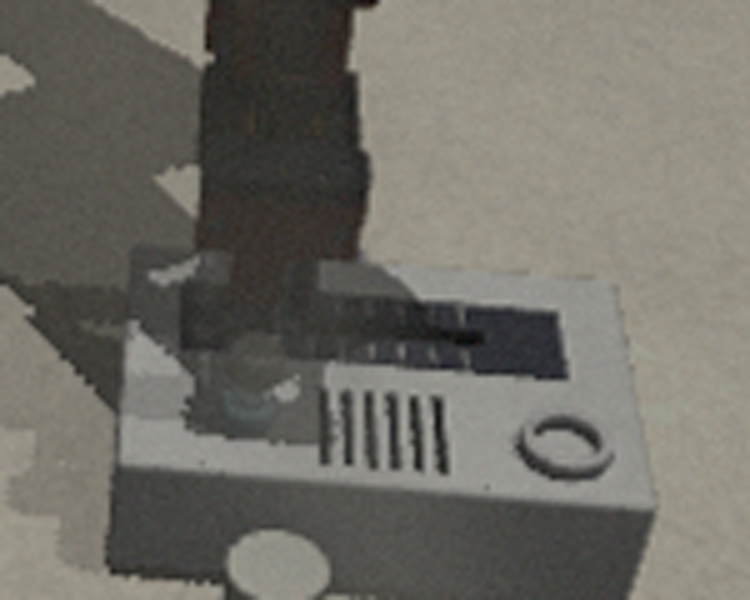

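Call:
move_arm([
  [255,0.0015,0,0,0],
  [255,0.003,0,0,0],
  [255,0.0045,0,0,0],
  [255,0.006,0,0,0],
  [255,0.006,0,0,0],
])

```text
t: 9.08
ee_pos: [483.9, 169.4, 99.7]
orientation: [2.601, 1.762, 0.001]
ft_force: [0.2, 0.5, -0.1]
width: 0.6
```

Call:
move_arm([
  [255,0.001,0,0,0],
  [255,0.0015,0,0,0],
  [255,0.0015,0,0,0],
])

```text
t: 9.33
ee_pos: [484.3, 170.5, 99.7]
orientation: [2.601, 1.762, 0.0]
ft_force: [0.3, -0.0, 0.3]
width: 0.4
```

Call:
move_arm([
  [255,0.001,0,0,0],
  [255,0.0015,0,0,0],
  [255,0.0015,0,0,0],
])

```text
t: 9.58
ee_pos: [484.5, 171.3, 99.7]
orientation: [2.601, 1.762, -0.002]
ft_force: [-0.1, -4.1, 2.7]
width: 0.1
```

```bash
python3 -c "
from h import *
goto(0,0,99)"
```

```text
t 9.58 ee [484.5 171.3  99.7] unit x,y,z from home 0.5 -3.8 29.7 F unit 1.4 -3.8 2.7 w 0.1 q6 0.7
delta tool mm [ 3.8 -0.5  0.7] roll 0.0 dist 4.0
```

Call:
move_arm([
  [255,0.001,0,0,0],
  [255,0.002,0,0,0],
  [255,0.002,0,0,0],
])

```text
t: 9.83
ee_pos: [485.5, 173.6, 99.7]
orientation: [-2.601, -1.762, 0.0]
ft_force: [-0.4, -1.8, 2.5]
width: 0.4
```

Call:
move_arm([
  [255,0.001,0,0,0],
  [255,0.002,0,0,0],
  [255,0.002,0,0,0],
])

```text
t: 10.08
ee_pos: [486.5, 175.9, 99.7]
orientation: [-2.601, -1.762, -0.001]
ft_force: [-0.4, 0.3, 0.5]
width: 0.6
```

Call:
move_arm([
  [255,0.001,0,0,0],
  [255,0.002,0,0,0],
  [255,0.002,0,0,0],
])

```text
t: 10.33
ee_pos: [487.3, 177.7, 99.7]
orientation: [-2.601, -1.762, -0.001]
ft_force: [0.4, -0.1, 0.2]
width: 0.5
```

```bash
python3 -c "
from h import *
goto(0,8,99)"
```

```text
t 10.33 ee [487.3 177.7  99.7] unit x,y,z from home 0.7 3.2 29.7 F unit 0.4 0.1 0.2 w 0.5 q6 0.71
delta tool mm [ 4.8 -0.7  0.7] roll -0.0 dist 5.0
```

```bash
python3 -c "
from h import *
crop('scene','pics/sc6.png',270,100,420,220,5)
for c in('scene',):
  for n in ('lever_top','out_pad','home_mark','light_unit'):
    for r in place_of(c,n)[:1]: r['location']=np.array(r['location']);print(c,n,r['conf'],r['location'],(r['location']-HM)@UY,(r['location']-HM)@UX)
"
```

```text
scene lever_top 0.67 [495.1 192.9 109.3] 20.18393348318418 2.275704099042128
scene out_pad 0.53 [496.5 199.6  89.3] 26.925275198724957 1.0906674437822403
scene home_mark 0.77 [485.8 176.8  71.3] 1.782872484861628 -0.3890574542704094
scene light_unit 0.67 [523.6 209.5  -4. ] 46.17099981202425 22.58536642071716
```

View pics/sc6.png

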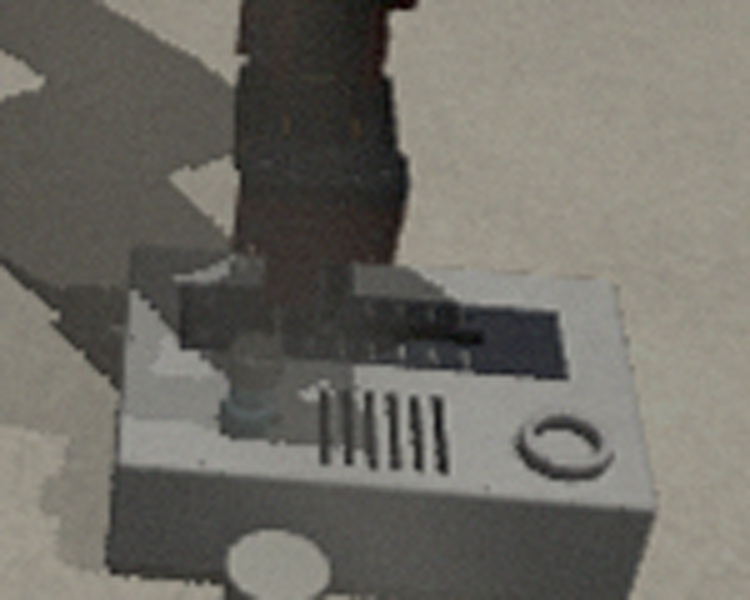

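The lever is reported around 21 mm, i.e. still balanced halfway between clicks 1 and 2 (zero force). Advance in small steps.

Call:
move_arm([
  [255,0.001,0,0,0],
  [255,0.001,0,0,0],
  [255,0.001,0,0,0],
])

```text
t: 10.83
ee_pos: [487.5, 178.3, 99.7]
orientation: [2.601, 1.762, 0.0]
ft_force: [-0.1, -0.5, 0.0]
width: 0.5
```

```bash
cat > lv.py <<'E'
from h import *
import sys
goto(0,8,99)
crop('scene',f'pics/{sys.argv[1]}.png',270,100,420,220,5)
for c in('scene','top'):
  for n in ('lever_top','out_pad'):
    for r in place_of(c,n)[:1]: r['location']=np.array(r['location']);print(c,n,r['conf'],r['location'],(r['location']-HM)@UY,(r['location']-HM)@UX)
E
python3 lv.py sc7
```

```text
t 10.83 ee [487.5 178.3  99.7] unit x,y,z from home 0.6 3.8 29.7 F unit 0.1 -0.5 0.0 w 0.5 q6 0.71
delta tool mm [ 4.2 -0.6  0.7] roll -0.0 dist 4.0
scene lever_top 0.62 [673.  196.5  -1.7] 89.51387767982922 166.14982907821656
scene out_pad 0.41 [495.8 198.9  90.4] 26.015565625232327 0.7002465274677779
```

View pics/sc7.png

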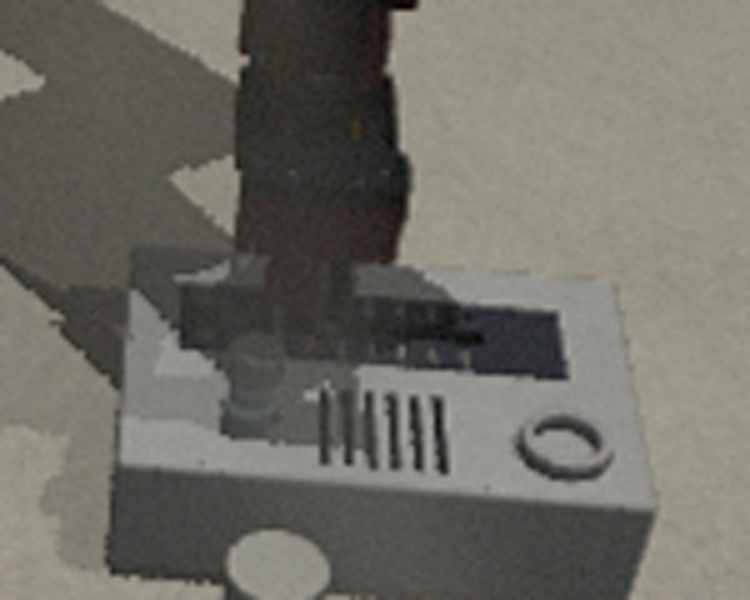

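Call:
move_arm([
  [255,0.001,0,0,0],
  [255,0.0015,0,0,0],
  [255,0.0015,0,0,0],
])

```text
t: 11.33
ee_pos: [488.1, 179.8, 99.7]
orientation: [2.601, 1.762, 0.0]
ft_force: [0.5, 1.1, -0.1]
width: 0.4
```

```bash
python3 lv.py sc8
```

```text
t 11.33 ee [488.1 179.8  99.7] unit x,y,z from home 0.6 5.4 29.7 F unit 0.0 1.2 -0.1 w 0.4 q6 0.71
delta tool mm [ 2.6 -0.6  0.7] roll 0.0 dist 3.0
scene lever_top 0.63 [498.8 198.9 109.4] 27.128327033471273 3.486240434197308
scene out_pad 0.61 [498.  203.5  91.2] 31.103447981592826 1.0370745664363725
```

View pics/sc8.png

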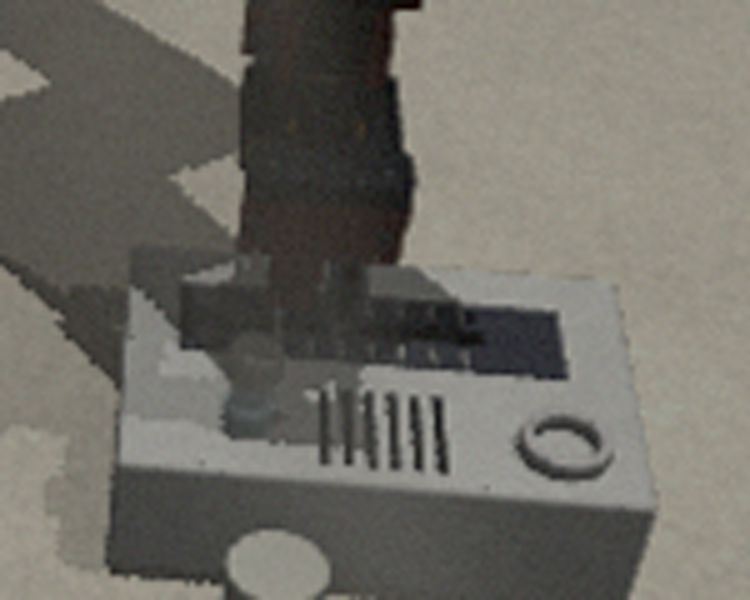

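It jumped to click 2 (lever reported 27.1). Now the last click.

Call:
move_arm([
  [255,0.0015,0,0,0],
  [255,0.003,0,0,0],
  [255,0.004,0,0,0],
  [255,0.004,0,0,0],
])

```text
t: 11.92
ee_pos: [489.6, 183.7, 99.7]
orientation: [2.601, 1.762, 0.0]
ft_force: [1.4, 0.3, -0.4]
width: 0.5
```

Call:
move_arm([
  [255,0.001,0,0,0],
  [255,0.002,0,0,0],
  [255,0.002,0,0,0],
])

```text
t: 12.17
ee_pos: [490.0, 184.8, 99.7]
orientation: [2.601, 1.762, -0.001]
ft_force: [-1.1, -3.2, 1.2]
width: 0.5
```

Call:
move_arm([
  [255,0.001,0,0,0],
  [255,0.002,0,0,0],
  [255,0.002,0,0,0],
])

```text
t: 12.42
ee_pos: [491.0, 187.3, 99.7]
orientation: [-2.601, -1.761, -0.0]
ft_force: [-1.2, -0.6, 0.9]
width: 0.9
```

Call:
move_arm([
  [255,0.001,0,0,0],
  [255,0.002,0,0,0],
  [255,0.002,0,0,0],
])

```text
t: 12.67
ee_pos: [491.9, 189.4, 99.7]
orientation: [-2.601, -1.762, -0.001]
ft_force: [0.8, 0.1, 0.0]
width: 0.5
```

```bash
python3 lv.py sc9
```

```text
t 12.67 ee [491.9 189.4  99.7] unit x,y,z from home 0.6 15.8 29.7 F unit 0.7 0.4 0.0 w 0.5 q6 0.72
delta tool mm [-7.8 -0.6  0.7] roll -0.0 dist 8.0
scene lever_top 0.62 [503.5 203.8 109.7] 33.4221099540372 6.033453921283279
scene out_pad 0.55 [504.  214.9  90.3] 43.915747643642945 2.380569028587428
```

View pics/sc9.png

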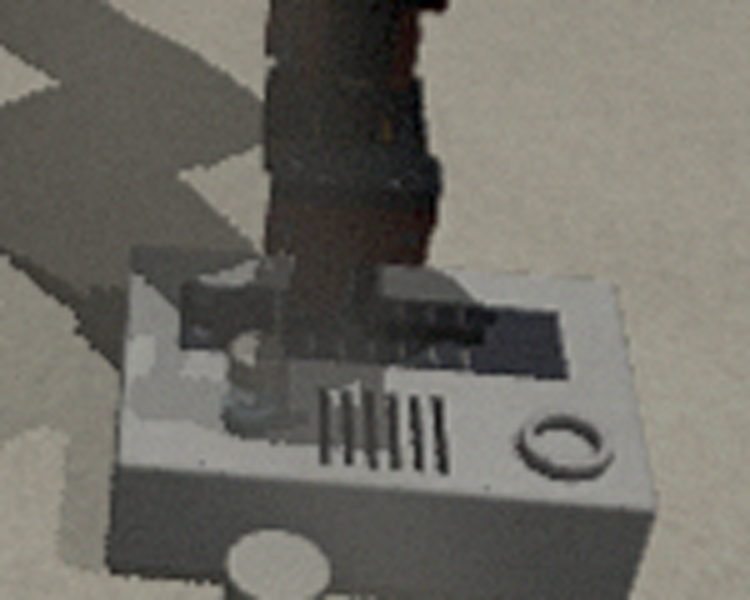

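Right edge of the lever is at ~383, which puts it at about 34 mm, not yet jumped. Small steps on.

Call:
move_arm([
  [255,0.001,0,0,0],
  [255,0.002,0,0,0],
  [255,0.002,0,0,0],
  [255,0.002,0,0,0],
])

```text
t: 13.25
ee_pos: [492.5, 191.0, 99.7]
orientation: [-2.601, -1.762, -0.001]
ft_force: [0.2, -0.5, -1.0]
width: 0.2
```

```bash
python3 lv.py sc10
```

```text
t 13.25 ee [492.5 191.   99.7] unit x,y,z from home 0.6 17.4 29.7 F unit 0.4 -0.4 -1.0 w 0.2 q6 0.73
delta tool mm [-9.4 -0.6  0.7] roll 0.0 dist 9.0
scene lever_top 0.71 [ 500.3 -142.    -4. ] -288.8970665304416 131.32602541044787
scene out_pad 0.6 [500.4 212.7  91.6] 40.53737175548786 -0.1465986267794619
```

View pics/sc10.png

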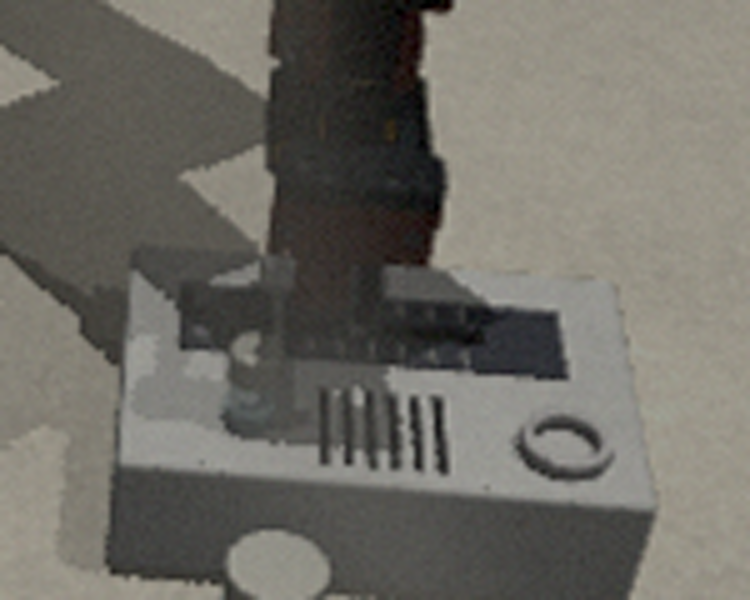

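Still riding at about 35–36 mm (right edge ~386). 1.5 mm more.

Call:
move_arm([
  [255,0.001,0,0,0],
  [255,0.0015,0,0,0],
  [255,0.0015,0,0,0],
  [255,0.0015,0,0,0],
])

```text
t: 13.83
ee_pos: [493.0, 192.3, 99.7]
orientation: [-2.601, -1.762, -0.0]
ft_force: [0.3, 0.4, 0.2]
width: 0.5
```

```bash
python3 lv.py sc11
```

```text
t 13.83 ee [493.  192.3  99.7] unit x,y,z from home 0.6 18.8 29.7 F unit 0.2 0.5 0.2 w 0.5 q6 0.73
delta tool mm [-10.8  -0.6   0.7] roll 0.0 dist 11.0
scene lever_top 0.68 [501.6 209.3 109.2] 37.82501655782334 2.2289285319165253
scene out_pad 0.4 [503.2 216.3  91.1] 44.919141757919675 1.1183486629480328
```

View pics/sc11.png

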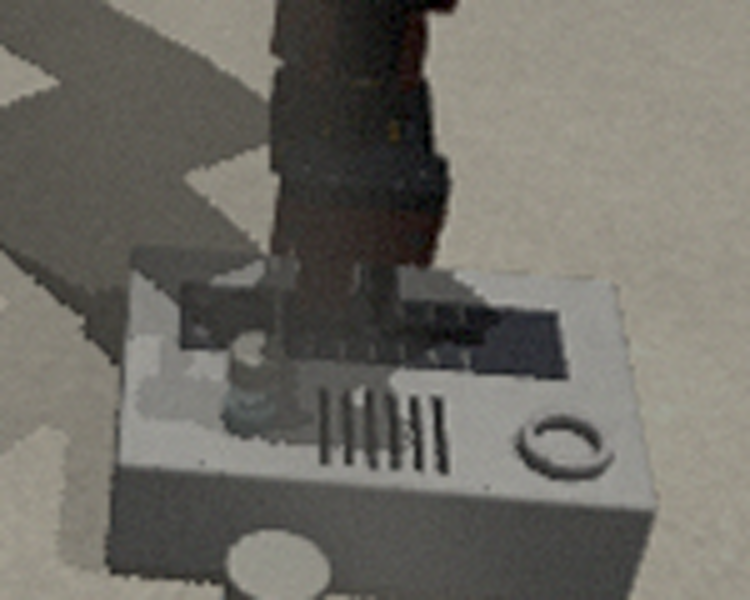

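It jumped: right edge ~402 (was ~370 at click 2), with a gap to the finger at ~355. Back off, lift and move clear.

Call:
move_arm([
  [255,-0.012,0,0,0],
  [255,-0.018,0,-0.015,0],
  [255,-0.018,0,-0.055,0],
  [255,-0.018,0,-0.095,0],
  [255,-0.018,0,-0.12,0],
])

```text
t: 14.5
ee_pos: [486.7, 174.9, 222.7]
orientation: [2.601, 1.761, 0.003]
ft_force: [0.3, 0.3, -0.4]
width: 0.4
```

Call:
move_arm([
  [255,-0.04,0,0,0],
  [255,-0.08,0,0,0],
  [255,-0.12,0,0,0],
  [255,-0.16,0,0,0],
  [255,-0.2,0,0,0],
])

```text
t: 14.92
ee_pos: [410.3, -11.9, 219.6]
orientation: [2.6, 1.763, -0.0]
ft_force: [0.3, -0.9, 0.8]
width: 0.5
```

Call:
move_arm([
  [255,-0.04,0,0,0],
  [255,-0.07,0,0,0],
  [255,-0.07,0,0,0],
  [255,-0.07,0,0,0],
])

```text
t: 15.25
ee_pos: [385.0, -76.6, 219.7]
orientation: [-2.605, -1.757, -0.0]
ft_force: [0.1, -0.8, 0.1]
width: 0.7
```

```bash
python3 lv.py sc12; python3 -c "
from h import *
crop('top','pics/top12.png',95,160,245,280,5)
crop('scene','pics/full.png',0,0,512,384,1)
for n in ('vial','filter_mount','light_unit','home_mark'):
  print(n,[(r['conf'],r['location']) for r in place_of('top',n)[:1]])
"
```

```text
t 15.25 ee [385.  -76.6 219.7] unit x,y,z from home 0.0 -270.9 149.7 F unit 0.4 -0.7 0.1 w 0.7 q6 0.16
delta tool mm [278.9  -1.1 120.7] roll -0.004 dist 304.0
scene lever_top 0.62 [502.4 212.6 109. ] 41.18634623075618 1.747822691314856
scene out_pad 0.5 [502.4 220.6  90.5] 48.61566331536826 -1.2195410639890054
vial [(0.72, [549.2, 135.1, 67.9])]
filter_mount [(0.7, [597.3, 260.3, 73.4])]
light_unit [(0.94, [524.4, 207.7, -1.7])]
home_mark []
```

View pics/top12.png

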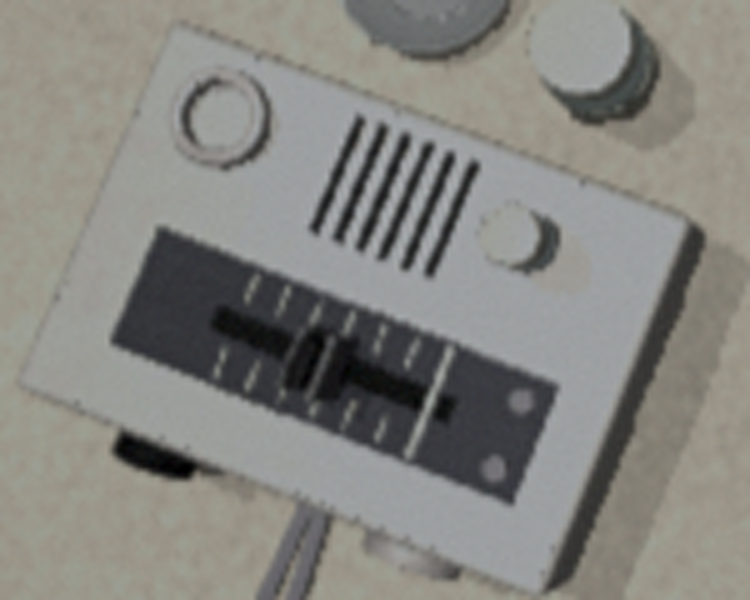

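View pics/full.png

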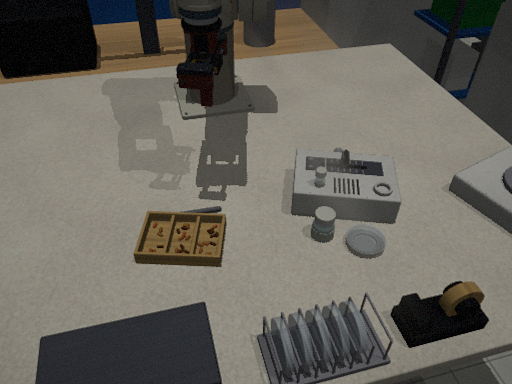

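The lever stands at the third tick pair (top crop ~(322,365)), 41.2 mm from home by measurement. Everything else is unmoved and the arm is clear.

```bash
python3 -c "
from workcell import close_job
print(close_job())"
```

```text
the job is handed in; nothing more can be done
None
```

The lever was pushed home and then stepped out click by click to the third click. The job is handed in at about 15 s of the 64 s allowed; the hand-in reports no verdict.

- **Home:** I pushed with the closed fingers from click 2 to the stop. The stop was felt at about 9 N, and the cameras put the lever within about 0.2 mm of home just before that.
- **Out:** I pushed in 1–2 mm steps, with about 4 N at most. I saw the lever balanced halfway between clicks 1 and 2 and again between 2 and 3 before each jump. It did not run past the third click.
- **Last checks:** One camera reading put the lever at 41.2 mm, the top picture shows it at the third pair of marks, and the out pad reading agreed to about 1 mm. The unit, vial and ring were found within about 2 mm of where they started. The pictures show the other things unmoved and the arm clear of everything.
- **Readings that disagreed:** A few network reports were plainly wrong, placing `home_pad` or `lever_top` at bench level, and I ignored them. Some `lever_top` and `out_pad` readings during the pushes differed by a few mm, so I decided those from the force and the picture. Near the end the top camera once gave no `home_mark` reading.

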